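# Refit the gear guard and close its interlock

### The job

Put the guard hood back over the gears of the small gear drive: lift it by its handle and lower it so that its flat steel tongue goes straight down into the slot of the interlock switch. Press it fully home, standing level and square on the base plate with the switch plunger pushed down, then let go. Lower it in, do not drop it.

Things in the scene. Friction and masses are not known exactly. Their poses are not given: they have to be found in the camera images.
- guard: Loose aluminium guard hood, 90 (x) x 112 (y) x 92 mm high, open below and mostly open at its back (+x), with a clear window in front (-x), a black bridge handle on the roof and a flat steel tongue on a bracket outside its right side (-y). Mass about 0.35 kg (0.28 to 0.46). Starts standing upright on the bench. Origin: centre of its lower rim; z up. Walls 4 mm.
- guard_handle (a point): Centre of the guard's handle bar, 120 mm above the guard's origin; axes as the guard's. The bar runs along the guard's x: 84 mm long (58 mm free between its posts), 14 mm wide in y, 20 mm tall (z 110 to 130 mm over the rim); the roof is 28 mm below this point. Pinch it across y.
- tongue_tip (a point): Centre of the lower end of the guard's tongue, at (0, -80, 22) mm in the guard's frame; axes as the guard's. The tongue is 16 mm wide (x), 3 mm thick (y) and hangs free for 52 mm up to its bracket.
- gear_drive: Fixed gear drive: a grey base plate 170 (x) x 200 (y) x 12 mm thick lying on the bench, two meshing steel gears (tops up to 70 mm above the bench), an aluminium bearing plate and motor behind them (+x, up to 84 mm high), and the interlock switch to their right (-y). Origin: centre of the plate's underside; z up.
- slot_mouth (a point): Centre of the interlock switch's slot at its top face, 64 mm above the bench, at (-20, -60, 64) mm in the gear drive's frame; axes as the gear drive's. The slot goes straight down, 20 mm long (x) by 7 mm wide (y), with a 3 mm chamfer round the mouth; switch body 36 x 34 mm. The plunger's top lies 24 mm below the mouth. With the guard fully home the tongue tip is 30 mm below the mouth and the guard's rim rests on the plate.
- guard_seat (a point): Where the guard's origin belongs when seated: on top of the base plate, at (-20, 20, 12) mm in the gear drive's frame; the guard's x and y axes then point along the gear drive's.
- plunger (a joint): Switch plunger inside the slot, m: 0 = up (start, switch open), grows as the tongue pushes it down; about 0.006 with the guard fully home. It resists with about 2.5 N of friction and stays where it is pushed.
Not all that is in view belongs to the job. What is meant by the guard is not blue, and is the larger of those in its own colour.

How it is judged:
By the outcome, as a careful person would: the job done as asked, in the order asked, and still so for the second after the job is handed in, with the robot touching nothing.
It also fails if it takes over 48 s, if anything falls off the work surface, if the arm or the gripper's body presses on something with over 40 N, if the wrist force passes 120 N, or if a joint passes its speed limit or range.

### The arm

A 6-joint arm with a two-finger parallel gripper is mounted at the origin on a cart in front of the work surface, level with it; the furniture and walls round the work are solid. World frame = base frame: x ahead of the robot, y to its left, z up, the work surface at z = 0. Lengths are in m, angles in degrees, forces in N, time in s.
With the tool pointing down it reaches from about 0.325 to 0.775 m from the base axis. Payload 5.5 kg.
Tool frame: the origin (TCP) lies at the very end of the fingers, on their centre line; the grasp point (between the pads) lies 19 mm behind it; x points along the fingers, y is the direction in which the jaws open and shut, and the axes are right-handed (so a half turn about x gives the same grasp; the last joint's range is limited). The gripper opens to 88 mm and grips with 3 to 60 N. Pads are 20 mm wide; open, the fingers measure 115 mm over their backs; the gripper's body (75 mm by 178 mm) begins 61 mm behind the grasp point.
Start: joints at [70.262, 5.22, 70.514, -0, 104.267, -3.249], TCP at [0.17, 0.575, 0.223] pointing down, gripper open.
Joint ranges: [-164.24, 164.24], [-49.07, 125.15], [9.68, 141.18], [-86.29, 266.29], [3.28, 154.24], [-151.56, 151.56]. Speed limits (degrees/s): [147.25, 147.25, 172.46, 180, 180, 180].

### API

Orientations are given as [roll, pitch, yaw] about the fixed x, y, z axes, in that order (R = Rz(yaw) Ry(pitch) Rx(roll)).
In Python, from station import r, cams gives the robot as it stands.
- The arm moves only by the tool servo_tool, never from a script. Its argument "rows" is a list of rows, each a list of 5 numbers: the shift along the tool's x, y, z in mm, then the turn about the tool's x in degrees, then the finger opening in mm, from 0 to 87.8. In form: [[tx, ty, tz, twist, jaw], ...]. A call has 1 to 5 rows; each row is the pose to reach, as a shift and turn from the pose commanded when the call began, along the tool's axes at that moment; what a row does not reach only later rows make up. A row lasts 1/12 s, in which the tool goes at most 41.7 mm and 7.16 degrees, less where a joint would pass 70% of its speed; a pose out of reach is approached as far as the arm can. A call with a gripper value outside its range is refused whole. The fingers move at their own pace and stop on an object; "newtons" is the grip in N (left out, the last holds). Time passes only in rows, so rows that repeat a pose let the fingers close. It gives the time, the measured TCP pose, the force and the opening at its end, in the units of the state.
- r.get_state(): the state, without advancing time (a new reading comes with each control period).
- cams.grab_frame(name): name is "scene" or "top" or "wrist"; returns a dict with "pixels" (420x560x3 uint8, red, green, blue), "camera_matrix" (3x3 intrinsics, pixels), "eye" and "orientation" of the camera in the world; the wrist camera has in their place "tool_from_camera" (4x4, takes a point from camera to tool coordinates, whose origin is the TCP and whose axes are the tool frame's). Camera axes: x right, y up, looking along -z (the intrinsics and any distortion apply to the point x, -y, -z); pixel columns grow to the right and rows downward; lengths in m; the calibration is good to about 2 mm. A picture is of the moment at which its call begins: read the wrist's pose just before it. There is no depth.
- r.close_job(): hands the job in, once; it reports no verdict.
The state is a dict: "time": time; "q": joint angles; "joint_velocities": joint speeds; "joint_efforts": joint torques, N m; "ee_pos": TCP position; "tcp_rot": TCP orientation; "force": force on the tool from outside, world axes, zero at the start; "wrist_torque": the same for the moment, N m; "opening": finger opening in m.
Only numpy, scipy, OpenCV 4.12 (cv2) and the standard library are available. Lean on these libraries where they do the work, as an engineer would, in place of code of your own. Each camera call takes 0.05 s, during which the arm holds its last target. There are 200 camera calls.

## Working session

There is one attempt and no reset: what is moved stays moved. The work goes in short steps, Python scripts to look and compute and a tool call to move; the robot and the scene stay as the last step left them, time stands still between calls to the robot, and variables do not carry over. Pictures are saved under pics/ and viewed, about 8 in all and at most 12, crops included, and the job is handed in when it is done.

Besides the shell and the picture viewer there is one more tool, called after ">>>" in YAML: its name, and indented under it one key for each argument. servo_tool: Moves the arm, as the interface text tells. Its arguments: {"type":"object","properties":{"rows":{"type":"array"},"newtons":{"type":"number"}},"required":["rows"]}

```bash
mkdir -p pics; ls; cat > h.py <<'E'
import numpy as np, cv2
from scipy.spatial.transform import Rotation as R
from station import r, cams
def save(name, fn):
    f=cams.grab_frame(name); cv2.imwrite('pics/'+fn, f['pixels'][:,:,::-1]); return f
E
python3 - <<'E'
from h import *
import pickle
s=r.get_state(); print(s)
fs={n:save(n,n+'0.png') for n in('scene','top','wrist')}
pickle.dump((s,fs),open('f0.pkl','wb'))
for n,f in fs.items(): print(n,{k:v for k,v in f.items() if k!='pixels'})
E
```

```text
pics
{'time': 0.0, 'q': array([ 7.02631176e+01,  5.26372974e+00,  7.05841501e+01,  8.42982000e-04,
        1.04266444e+02, -3.24977183e+00]), 'joint_velocities': array([ 0.03670405,  0.11525988, -0.0025615 , -0.01310577, -0.04592314,
       -0.02275106]), 'joint_efforts': array([ 1.77291244e-03, -4.46454334e+01, -4.06447649e+01,  6.98581059e-02,
        2.89885432e-02, -1.25263450e-04]), 'ee_pos': array([0.17018343, 0.575037  , 0.22147802]), 'tcp_rot': array([ -93.65942176,   89.88567347, -110.14632545]), 'force': array([-0.48413706,  0.88888215, -0.5232808 ]), 'wrist_torque': array([-0.00259661, -0.00585389,  0.06394887]), 'opening': 0.08783055133213867}
scene {'camera_matrix': array([[468.6249878 ,   0.        , 274.75225547],
       [  0.        , 468.6249878 , 204.08190865],
       [  0.        ,   0.        ,   1.        ]]), 'eye': array([-0.45366452,  0.79685128,  1.38678645]), 'orientation': array([ 4.06957183e+01, -4.09459558e-02, -1.23935531e+02])}
top {'camera_matrix': array([[456.18210903,   0.        , 282.40334968],
       [  0.        , 456.18210903, 209.69399487],
       [  0.        ,   0.        ,   1.        ]]), 'eye': array([0.26625034, 0.18443401, 1.56215856]), 'orientation': array([  9.16941096,  -0.14243794, -90.22319678])}
wrist {'camera_matrix': array([[343.01717653,   0.        , 281.79680296],
       [  0.        , 343.01717653, 208.3256013 ],
       [  0.        ,   0.        ,   1.        ]]), 'tool_from_camera': array([[ 4.21624052e-04,  3.05742901e-01, -9.52114017e-01,
        -1.62114725e-01],
       [ 9.99999911e-01, -1.59042682e-04,  3.91757538e-04,
         1.26977370e-04],
       [-3.16496805e-05, -9.52114097e-01, -3.05742941e-01,
        -8.50042298e-02],
       [ 0.00000000e+00,  0.00000000e+00,  0.00000000e+00,
         1.00000000e+00]])}
```

View pics/top0.png

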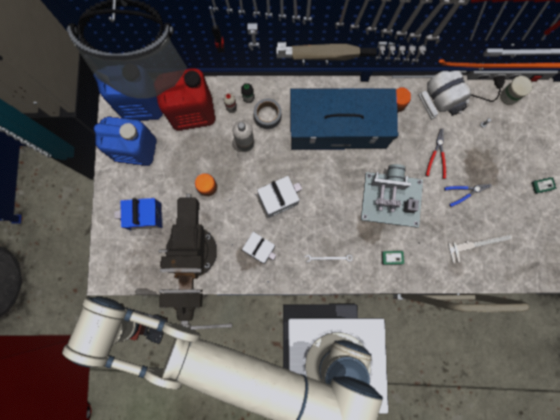

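View pics/scene0.png

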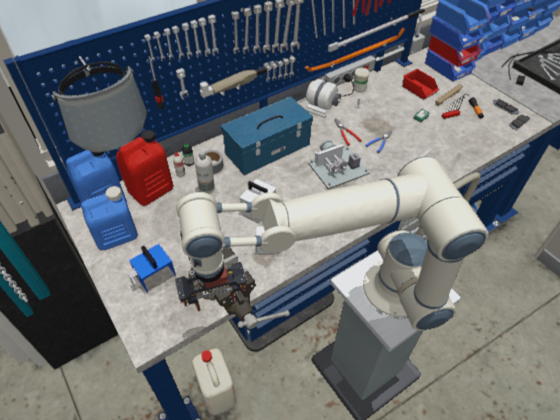

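Top view: the large aluminium guard is near (278,195), the small one near (260,248) and the blue one near (140,213). The gear drive is at (392,198). I'll enlarge crops to measure.

```bash
cat >> h.py <<'E'
def ray(f,px,T=None):
    K=f['camera_matrix']; d=np.array([(px[0]-K[0,2])/K[0,0],-(px[1]-K[1,2])/K[1,1],-1.])
    if 'eye' in f: o=f['eye']; M=R.from_euler('xyz',f['orientation'],degrees=True).as_matrix()
    else: M=T[:3,:3]; o=T[:3,3]
    return o,M@d
def onz(f,px,z,T=None):
    o,d=ray(f,px,T); return o+d*(z-o[2])/d[2]
def camT(f,s):
    t=np.eye(4); t[:3,:3]=R.from_euler('xyz',s['tcp_rot'],degrees=True).as_matrix(); t[:3,3]=s['ee_pos']; return t@f['tool_from_camera']
def proj(f,P,T=None):
    if 'eye' in f: o=f['eye']; M=R.from_euler('xyz',f['orientation'],degrees=True).as_matrix()
    else: M=T[:3,:3]; o=T[:3,3]
    c=(np.asarray(P)-o)@M; K=f['camera_matrix']
    return np.stack([K[0,2]-K[0,0]*c[...,0]/c[...,2], K[1,2]+K[1,1]*c[...,1]/c[...,2]],-1)
E
python3 - <<'E'
from h import *
import pickle
s,fs=pickle.load(open('f0.pkl','rb'))
f=fs['top']; im=f['pixels'][:,:,::-1]
a=cv2.resize(im[165:275,230:310],None,fx=5,fy=5,interpolation=cv2.INTER_CUBIC)
b=cv2.resize(im[155:235,350:430],None,fx=5,fy=5,interpolation=cv2.INTER_CUBIC)
o=np.zeros((550,800,3),np.uint8); o[:550,:400]=a; o[:400,400:]=b
cv2.imwrite('pics/crop1.png',o)
print(onz(f,(278,195),.12),onz(f,(392,198),.012))
E
```

```text
[0.54698468 0.19392948 0.12      ] [ 0.55609842 -0.19959424  0.012     ]
```

View pics/crop1.png

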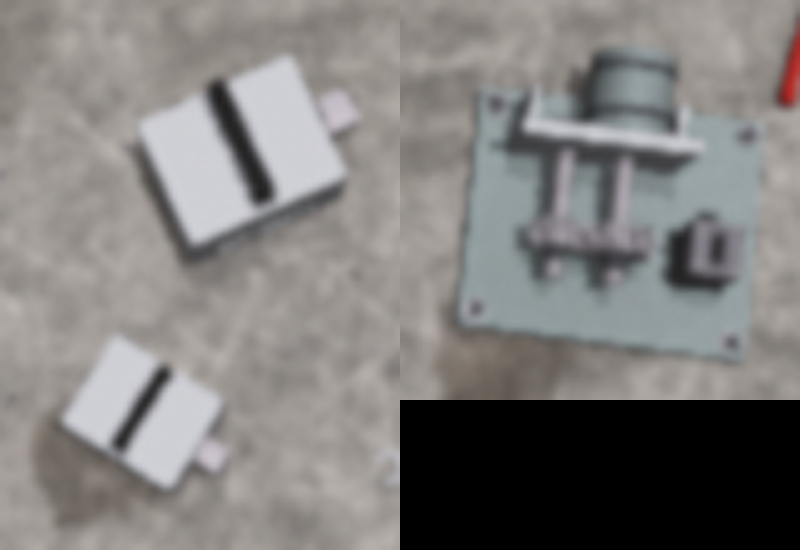

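```bash
python3 - <<'E'
from h import *
import pickle
s,fs=pickle.load(open('f0.pkl','rb'))
f=fs['top']
g=[onz(f,(230+x/5-.4,165+y/5-.4),.092)[:2] for x,y in [(140,127),(290,55),(347,180),(190,248)]]
p=[onz(f,(350+(x-400)/5-.4,155+y/5-.4),.012)[:2] for x,y in [(480,90),(762,122),(742,360),(460,325)]]
for q,n,w,h in((g,'guard',112,90),(p,'plate',200,170)):
    q=np.array(q); c=q.mean(0); xd=q[0]+q[1]-q[2]-q[3]; yd=q[0]+q[3]-q[1]-q[2]
    print(n,c,np.degrees(np.arctan2(xd[1],xd[0])),np.degrees(np.arctan2(-yd[0],yd[1])),np.linalg.norm(xd)/2,np.linalg.norm(yd)/2)
for nm,a in(('bar',(216,85)),('bar2',(262,198))): print(nm,onz(f,(230+a[0]/5-.4,165+a[1]/5-.4),.13))
t=R.from_euler('xyz',s['tcp_rot'],degrees=True).as_matrix(); print(t)
print('slot',onz(f,(350+(715-400)/5-.4,155+250/5-.4),.064))
E
```

```text
guard [0.55234037 0.19422479] 22.98348496342556 24.73167425243387 0.0894177251659773 0.11101575293533152
plate [ 0.55171493 -0.19867472] -7.151145132931946 -7.10663065774719 0.16746404142401491 0.19560280194738652
bar [0.58891866 0.21046149 0.13      ]
bar2 [0.51514625 0.18118923 0.13      ]
[[-6.87244157e-04  2.83795492e-01  9.58884585e-01]
 [-1.87328839e-03  9.58882763e-01 -2.83796296e-01]
 [-9.99998009e-01 -1.99130470e-03 -1.27355776e-04]]
slot [ 0.523754  -0.2545108  0.064    ]
```

>>> servo_tool:
  rows:
    - [-40,0,0,-7,87]
    - [-80,0,0,-14,87]
    - [-110,-10,18,-21,87]
    - [-120,-29,54,-28,87]
    - [-120,-48,90,-35,87]

```text
time: 0.57
ee_pos: [0.2413, 0.5058, 0.3464]
tcp_rot: [42.4, 89.7, 61.0]
force: [0.3, 0.5, 0.4]
opening: 0.0866
```

```bash
cat >> h.py <<'E'
def go(p,yaw=None):
    s=r.get_state(); M=R.from_euler('xyz',s['tcp_rot'],degrees=True).as_matrix()
    y=np.degrees(np.arctan2(M[1,1],M[0,1])); d=M.T@(np.array(p)-s['ee_pos'])*1000
    print('t',round(s['time'],2),'pos',s['ee_pos'].round(4),'tilt',np.degrees(M[:2,0]).round(2),'yaw',y.round(2),'shift',d.round(1),'twist',None if yaw is None else round(-((yaw-y+180)%360-180),2),'F',s['force'].round(1),'T',s['wrist_torque'].round(2),'open',round(s['opening']*1000,1))
    return s
E
python3 -c "
from h import *
go([.552,.194,.30],114)"
```

```text
t 0.57 pos [0.2413 0.5058 0.3464] tilt [0.16 0.29] yaw 108.58 shift [  45.7 -394.7  195. ] twist -5.42 F [0.3 0.5 0.4] T [ 0.05 -0.04  0.07] open 86.6
```

>>> servo_tool:
  rows:
    - [0,-36,18,-5.4,87]
    - [0,-72,36,-5.4,87]
    - [0,-108,54,-5.4,87]
    - [0,-145,72,-5.4,87]
    - [0,-182,90,-5.4,87]

```text
time: 0.98
ee_pos: [0.3841, 0.359, 0.3425]
tcp_rot: [-163.2, 90.0, -139.7]
force: [0.4, 0.2, -1.0]
opening: 0.087
```

```bash
python3 -c "
from h import *
go([.552,.194,.30],114)"
```

```text
t 0.98 pos [0.3841 0.359  0.3425] tilt [-0.01 -0.01] yaw 113.49 shift [  42.5 -218.2   88.2] twist -0.51 F [ 0.4  0.2 -1. ] T [-0.    0.03  0.05] open 87.0
```

>>> servo_tool:
  rows:
    - [8,-36,14,0,87]
    - [16,-72,29,0,87]
    - [24,-109,44,0,87]
    - [32,-146,58,0,87]
    - [36,-182,72,0,87]

```text
time: 1.4
ee_pos: [0.5226, 0.2205, 0.3052]
tcp_rot: [176.3, 89.9, -160.3]
force: [0.2, 0.3, 0.4]
opening: 0.0871
```

>>> servo_tool:
  rows:
    - [6,-15,6,0,87]
    - [6,-15,6,0,87]
    - [6,-15,6,0,87]
    - [6,-15,6,0,87]

```text
time: 1.73
ee_pos: [0.5327, 0.2116, 0.3009]
tcp_rot: [94.8, 90.0, 118.3]
force: [-1.0, 0.0, 0.0]
opening: 0.0869
```

```bash
python3 - <<'E'
from h import *
import pickle
s=go([.552,.194,.30],114)
f=save('wrist','w1.png'); pickle.dump((s,f),open('f1.pkl','wb'))
E
```

```text
t 1.73 pos [0.5327 0.2116 0.3009] tilt [-0.01  0.03] yaw 113.51 shift [  0.9 -23.9  10.7] twist -0.49 F [-1.  0.  0.] T [ 0.11 -0.04 -0.04] open 86.9
```

View pics/w1.png

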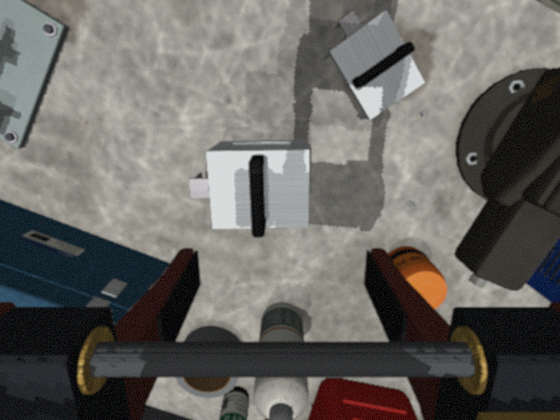

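The wrist picture shows the big guard at (260,190), with its bar from (258,157) to (259,236) and its tongue bracket at (199,187). The gear drive's edge is top left.

```bash
python3 - <<'E'
from h import *
import pickle
s,f=pickle.load(open('f1.pkl','rb')); T=camT(f,s)
im=f['pixels']; g=cv2.cvtColor(im,cv2.COLOR_RGB2GRAY)
m=np.zeros_like(g); m[150:245,235:285]=(g[150:245,235:285]<70)
n,l,st,c=cv2.connectedComponentsWithStats(m); i=1+st[1:,4].argmax(); print('bar',st[i],c[i])
pts=cv2.findContours((l==i).astype(np.uint8),0,1)[0][0]; re=cv2.minAreaRect(pts); print(re)
bp=cv2.boxPoints(re); P=np.array([onz(f,p,.13,T)[:2] for p in bp]); print(P)
e=np.array([P[i]-P[(i+1)%4] for i in range(4)]); k=np.linalg.norm(e,axis=1); print(k); j=k.argmax(); v=e[j]; print('yaw bar',np.degrees(np.arctan2(v[1],v[0])),'c',P.mean(0))
# roof edges
w=np.zeros_like(g); w[135:245,190:320]=((im.min(2)>150)[135:245,190:320]); w=cv2.morphologyEx(w|(l==i).astype(np.uint8),cv2.MORPH_OPEN,np.ones((5,5)))
pts=max(cv2.findContours(w,0,1)[0],key=cv2.contourArea); re=cv2.minAreaRect(pts);print(re)
ap=cv2.approxPolyDP(pts,5,True)[:,0]; print([ (p.tolist(),onz(f,p,.092,T)[:2].round(4).tolist()) for p in ap])
E
```

```text
bar [ 250  156   16   81 1055] [257.07677725 195.68625592]
((257.2707824707031, 196.00753784179688), (80.25196075439453, 14.008866310119629), 88.12212371826172)
[[0.51657792 0.17023409]
 [0.51073679 0.18254306]
 [0.58724133 0.21728888]
 [0.59356515 0.20404651]]
[0.01362459 0.08402509 0.01467485 0.08408516]
yaw bar 23.71084535978721 c [0.5520303  0.19352813]
((227.0, 193.5), (85.0, 74.0), 90.0)
[([206, 151], [0.537, 0.1248]), ([208, 178], [0.5641, 0.1369]), ([190, 179], [0.5731, 0.119]), ([190, 204], [0.6006, 0.1284]), ([201, 207], [0.599, 0.141]), ([195, 200], [0.5939, 0.132]), ([209, 198], [0.5854, 0.1457]), ([213, 229], [0.6187, 0.1626]), ([249, 228], [0.6009, 0.2004]), ([250, 158], [0.5251, 0.1711]), ([252, 233], [0.6053, 0.2059]), ([262, 236], [0.6042, 0.218]), ([263, 157], [0.5184, 0.1837])]
```

>>> servo_tool:
  rows:
    - [20,-12,5,-0.3,60]
    - [50,-24.4,10.5,-0.3,60]
    - [85,-24.4,10.5,-0.3,60]
    - [115,-24.4,10.5,-0.3,60]
    - [130,-24.4,10.5,-0.3,60]

```text
time: 2.2
ee_pos: [0.5505, 0.1938, 0.1666]
tcp_rot: [168.9, 89.7, -167.2]
force: [-0.1, 1.1, -1.3]
opening: 0.0608
```

>>> servo_tool:
  rows:
    - [10,0,0,0,60]
    - [10,0,0,0,60]

```text
time: 2.37
ee_pos: [0.5511, 0.1937, 0.1587]
tcp_rot: [169.1, 89.8, -167.0]
force: [0.3, 0.1, 0.6]
opening: 0.06
```

```bash
python3 - <<'E'
from h import *
import pickle
s=go([.552,.1935,.101],113.8)
f=save('wrist','w2.png'); pickle.dump((s,f),open('f2.pkl','wb'))
E
```

```text
t 2.37 pos [0.5511 0.1937 0.1587] tilt [-0.17 -0.04] yaw 113.88 shift [57.7 -0.6  0.9] twist 0.08 F [0.3 0.1 0.6] T [0.1  0.05 0.02] open 60.0
```

View pics/w2.png

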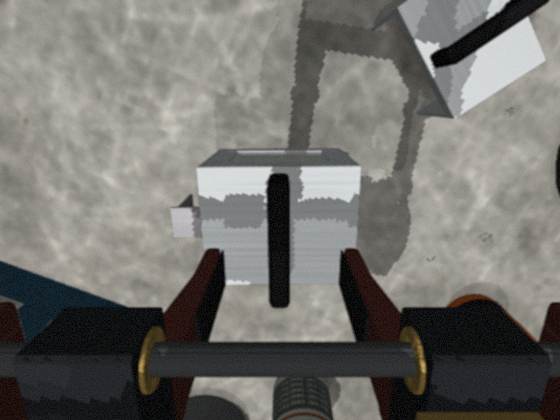

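The bar (columns 270–290, rows 175–307) is vertical and centred between the fingers. I'll descend and grip.

>>> servo_tool:
  rows:
    - [25,-0.5,0.5,0,60]
    - [45,-0.5,0.5,0,60]
    - [57,-0.5,0.5,0,60]
    - [57,-0.5,0.5,0,60]
    - [57,-0.5,0.5,0,30]
  newtons: 35

```text
time: 2.83
ee_pos: [0.5534, 0.1929, 0.1048]
tcp_rot: [-6.0, 90.0, 17.8]
force: [-0.3, -0.3, 0.9]
opening: 0.0562
```

>>> servo_tool:
  rows:
    - [0,0,0,0,20]
    - [0,0,0,0,8]
    - [0,0,0,0,5]
    - [0,0,0,0,5]
    - [0,0,0,0,5]

```text
time: 3.25
ee_pos: [0.5535, 0.1926, 0.1042]
tcp_rot: [-8.7, 90.0, 15.1]
force: [-0.7, 0.5, 0.9]
opening: 0.0234
```

>>> servo_tool:
  rows:
    - [0,0,0,0,5]
    - [0,0,0,0,5]

```text
time: 3.42
ee_pos: [0.5533, 0.1925, 0.1038]
tcp_rot: [-34.1, 90.0, -10.3]
force: [0.2, -0.6, 0.5]
opening: 0.014
```

```bash
python3 -c "
from h import *
go([.552,.1935,.25],113.8)"
```

```text
t 3.42 pos [0.5533 0.1925 0.1038] tilt [ 0.01 -0.  ] yaw 113.77 shift [-146.2    1.4   -0.7] twist -0.03 F [ 0.2 -0.6  0.5] T [-0.01  0.02  0.07] open 14.0
```

>>> servo_tool:
  rows:
    - [-5,0,0,0,5]
    - [-20,0,0,0,5]
    - [-45,0,0,0,5]
    - [-75,0,0,0,5]
    - [-105,0,0,0,5]
  newtons: 50

```text
time: 3.83
ee_pos: [0.5524, 0.1923, 0.2084]
tcp_rot: [171.7, 89.8, -164.6]
force: [0.4, 0.5, -3.0]
opening: 0.0132
```

>>> servo_tool:
  rows:
    - [-25,0,0,0,5]
    - [-35,0,0,0,5]
    - [-35,0,0,0,5]

```text
time: 4.08
ee_pos: [0.554, 0.1927, 0.2466]
tcp_rot: [-7.7, 89.7, 16.1]
force: [-0.7, -0.7, -2.8]
opening: 0.0139
```

```bash
python3 -c "
from h import *
go([.534,-.02,.24],83)"
```

```text
t 4.08 pos [0.554  0.1927 0.2466] tilt [0.26 0.08] yaw 113.77 shift [   6.3 -186.6 -104.1] twist 30.77 F [-0.7 -0.7 -2.8] T [ 0.07 -0.    0.01] open 13.9
```

>>> servo_tool:
  rows:
    - [0,-10,-6,2,5]
    - [0,-27,-15,6,5]
    - [0,-48,-27,10,5]
    - [0,-69,-38,14,5]
    - [0,-90,-50,18,5]

```text
time: 4.5
ee_pos: [0.5425, 0.0883, 0.24]
tcp_rot: [-175.8, 89.7, -170.4]
force: [0.1, 0.4, -2.3]
opening: 0.0134
```

```bash
python3 -c "
from h import *
go([.534,-.02,.24],83)"
```

```text
t 4.5 pos [0.5425 0.0883 0.24  ] tilt [-0.31 -0.05] yaw 95.49 shift [ 1.00e-01 -1.07e+02 -1.88e+01] twist 12.49 F [ 0.1  0.4 -2.3] T [ 0.06 -0.06  0.02] open 13.4
```

>>> servo_tool:
  rows:
    - [0,-22,-4,4,5]
    - [0,-43,-8,8,5]
    - [0,-64,-12,12,5]
    - [0,-85,-16,12.5,5]
    - [0,-98,-18,12.5,5]

```text
time: 4.92
ee_pos: [0.5343, -0.0119, 0.2404]
tcp_rot: [-166.6, 89.7, -173.6]
force: [-0.5, 0.0, -3.9]
opening: 0.0136
```

>>> servo_tool:
  rows:
    - [0,0,0,0,5]
    - [0,0,0,0,5]
    - [0,0,0,0,5]

```text
time: 5.17
ee_pos: [0.5354, -0.0088, 0.2425]
tcp_rot: [162.6, 89.9, 155.9]
force: [0.1, 0.1, -3.9]
opening: 0.0141
```

```bash
python3 - <<'E'
from h import *
import pickle
s=go([.534,-.177,.24],83)
f=save('wrist','w3.png'); g=cams.grab_frame('top'); pickle.dump((s,f,g),open('f3.pkl','wb'))
E
```

```text
t 5.17 pos [ 0.5354 -0.0088  0.2425] tilt [-0.09  0.04] yaw 83.28 shift [   2.4 -167.2   18.3] twist 0.28 F [ 0.1  0.1 -3.9] T [ 0.05 -0.06  0.02] open 14.1
```

View pics/w3.png

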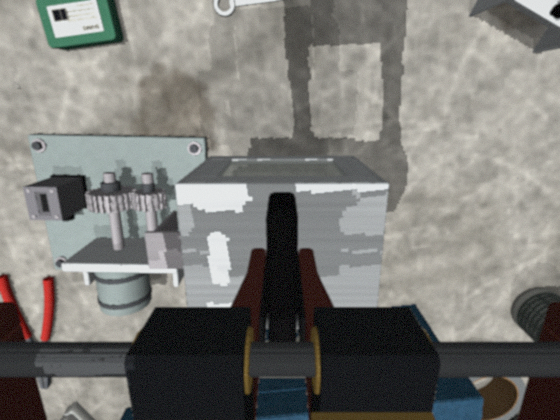

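Wrist view: plate corners at (29,135) and (207,140), switch top around (43,201) with its dark slot, and the guard's tongue bracket at (160,240). I'll enlarge it.

```bash
python3 - <<'E'
from h import *
import pickle
s,f,g=pickle.load(open('f3.pkl','rb'))
im=f['pixels'][:,:,::-1]
a=cv2.resize(im[128:278,15:75],None,fx=4,fy=4,interpolation=cv2.INTER_CUBIC)
b=cv2.resize(im[178:228,18:68],None,fx=9,fy=9,interpolation=cv2.INTER_CUBIC)
o=np.zeros((600,700,3),np.uint8); o[:600,:240]=a; o[:450,245:695]=b
cv2.imwrite('pics/crop3.png',o)
E
```

```text
(no output)
```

View pics/crop3.png

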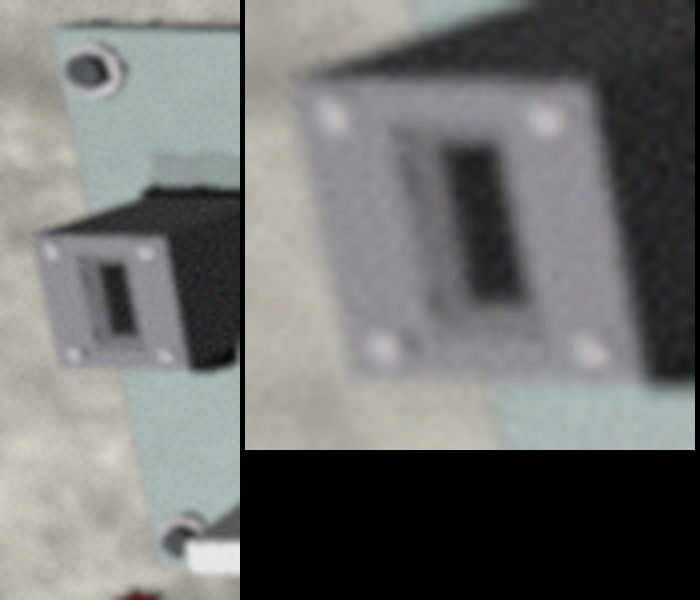

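```bash
python3 - <<'E'
from h import *
import pickle
s,f,g=pickle.load(open('f3.pkl','rb')); T=camT(f,s)
def P(x,y,z=.064): return onz(f,(18+(x-245)/9-.44,178+y/9-.44),z,T)[:2]
for n,q in(('corners',[(296,78),(590,78),(643,378),(352,375)]),('screws',[(330,118),(546,121),(590,352),(384,350)]),('chamfer',[(395,130),(500,130),(545,335),(432,335)])):
    q=np.array([P(*a) for a in q]); xd=q[2]+q[3]-q[0]-q[1]; yd=q[1]+q[2]-q[0]-q[3]
    print(n,q.mean(0).round(4),np.degrees(np.arctan2(xd[1],xd[0])).round(2),np.degrees(np.arctan2(-yd[0],yd[1])).round(2),np.linalg.norm(xd)/2,np.linalg.norm(yd)/2)
# plate front edge
im=f['pixels'].astype(int)
gr=cv2.cvtColor(f['pixels'],cv2.COLOR_RGB2GRAY)
m=((im[:,:,2]-im[:,:,0])>5)
edge=[]
for x in range(45,190,4):
    col=m[125:150,x]; 
    k=[i for i in range(22) if col[i:i+3].all()]
    if k: edge.append((x,125+k[0]))
E=np.array([onz(f,e,.012,T)[:2] for e in edge]); v=cv2.fitLine(E.astype(np.float32),cv2.DIST_HUBER,0,.01,.01).ravel(); print('front edge',len(E),np.degrees(np.arctan2(-v[0],v[1]))%180,v[2:])
le=[]
for y in list(range(142,170,2))+list(range(224,262,2)):
    row=m[y,20:80]; k=[i for i in range(57) if row[i:i+4].all()]
    if k: le.append((20+k[0]-.5,y))
L=np.array([onz(f,e,.012,T)[:2] for e in le]); w=cv2.fitLine(L.astype(np.float32),cv2.DIST_HUBER,0,.01,.01).ravel(); print('right edge',len(L),np.degrees(np.arctan2(w[1],w[0]))%180,w[2:])
A=np.array([[v[0],-w[0]],[v[1],-w[1]]]); t=np.linalg.solve(A,w[2:]-v[2:]); c=v[2:]+t[0]*v[:2]; print('corner',c)
for yaw in(-7.1,-6.5):
    a=np.radians(yaw); M=np.array([[np.cos(a),-np.sin(a)],[np.sin(a),np.cos(a)]]); o=c-M@[-.085,-.1]; print(yaw,'origin',o,'slot',o+M@[-.02,-.06])
# guard in hand front roof edge
E=[]
for x in list(range(190,262,4))+list(range(304,376,4)):
    gy=np.diff(gr[165:200,x].astype(int)); E.append((x,165+abs(gy).argmax()+.5))
print(np.array(E)[::3].tolist())
E

```

```text
corners [ 0.5246 -0.2573] -8.84 -7.04 0.03596871910871707 0.03368136084294935
screws [ 0.5253 -0.2585] -7.31 -7.43 0.027920909992066745 0.02427503334808219
chamfer [ 0.5251 -0.2577] -7.91 -6.72 0.02471409429736206 0.01257675603871565
front edge 37 172.23055 [ 0.46868274 -0.19310705]
right edge 32 172.3031 [ 0.55846804 -0.30103052]
corner [ 0.45584995 -0.28716165]
-7.1 origin [ 0.55255831 -0.19843458] slot [ 0.52529558 -0.25550247]
-6.5 origin [ 0.55162387 -0.19742674] slot [ 0.52496024 -0.25477698]
[[190.0, 183.5], [202.0, 183.5], [214.0, 183.5], [226.0, 183.5], [238.0, 183.5], [250.0, 196.5], [304.0, 183.5], [316.0, 192.5], [328.0, 191.5], [340.0, 183.5], [352.0, 182.5], [364.0, 191.5]]
```

>>> servo_tool:
  rows:
    - [0,-12,2,0.8,5]
    - [0,-36,4.5,0.8,5]
    - [0,-66,8,0.8,5]
    - [0,-96,12,0.8,5]
    - [0,-123,15,0.8,5]

```text
time: 5.68
ee_pos: [0.5362, -0.1348, 0.2436]
tcp_rot: [-68.1, 90.0, -75.6]
force: [0.1, -0.3, -3.2]
opening: 0.0137
```

>>> servo_tool:
  rows:
    - [4,-22,3,0,5]
    - [12,-36,5,0,5]
    - [20,-44,5.5,0,5]
    - [25,-44,5.5,0,5]
    - [25,-44,5.5,0,5]

```text
time: 6.1
ee_pos: [0.5353, -0.1768, 0.2162]
tcp_rot: [155.7, 89.8, 148.1]
force: [-0.1, 0.7, -2.9]
opening: 0.0136
```

>>> servo_tool:
  rows:
    - [0,0,0,0,5]
    - [0,0,0,0,5]
    - [0,0,0,0,5]

```text
time: 6.35
ee_pos: [0.5362, -0.1766, 0.2193]
tcp_rot: [-2.6, 89.9, -10.1]
force: [0.1, -0.4, -2.8]
opening: 0.0138
```

```bash
python3 - <<'E'
from h import *
import pickle
s=go([.5362,-.1774,.19],82.5)
f=save('wrist','w4.png'); g=cams.grab_frame('top'); pickle.dump((s,f,g),open('f4.pkl','wb'))
im=f['pixels'][:,:,::-1]
o=cv2.resize(im[120:330,60:340],None,fx=2.8,fy=2.8,interpolation=cv2.INTER_CUBIC); cv2.imwrite('pics/crop4.png',o)
E
```

```text
t 6.35 pos [ 0.5362 -0.1766  0.2193] tilt [ 0.06 -0.01] yaw 82.56 shift [29.3 -0.8  0.1] twist 0.06 F [ 0.1 -0.4 -2.8] T [-0.01 -0.05  0.01] open 13.8
```

View pics/crop4.png

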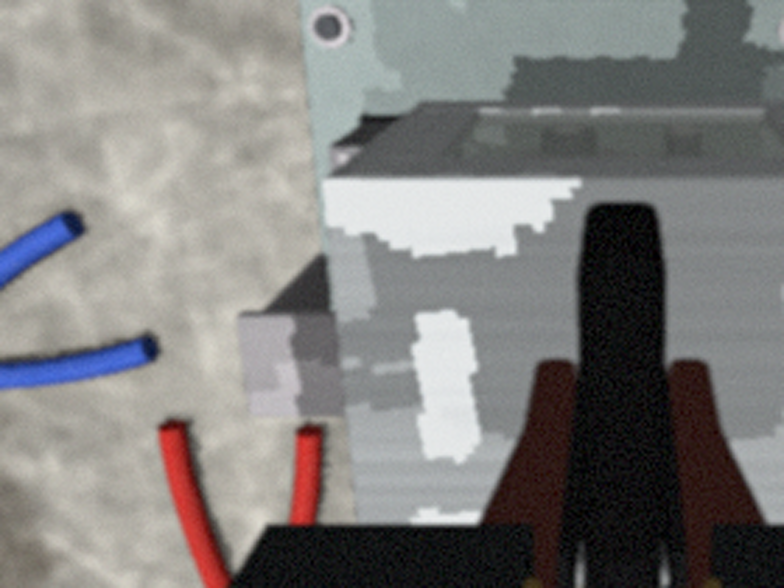

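```bash
python3 - <<'E'
from h import *
import pickle
for fn,pts in (('f4.pkl',{'roofFL':((325,178),.092),'brA':((240,315),.078),'brB':((250,416),.078),'bar front':((622,205),.13)}),):
    s,f,g=pickle.load(open(fn,'rb')); T=camT(f,s)
    rim=s['ee_pos'][2]-.104; a=np.radians(-7.44); M=np.array([[np.cos(a),-np.sin(a)],[np.sin(a),np.cos(a)]])
    for n,(p,z) in pts.items():
        q=onz(f,(60+p[0]/2.8-.3,120+p[1]/2.8-.3),rim+z,T)[:2]; print(n,'rel TCP in guard axes',((q-s['ee_pos'][:2])@M*1000).round(1))
    # residual for switch top corner in guard view (z=.064)
    c=onz(f,(60+333/2.8-.3,120+147/2.8-.3),.064,T)[:2]; print('switch front-right corner',c, 'slot guess',c-M@[-.018,-.017])
E
python3 - <<'E'
import sys; sys.path.insert(0,'.')
import os; os.chdir('.')
from h import *
import pickle
s,f,g=pickle.load(open('f4.pkl','rb'))
im=g['pixels'][:,:,::-1]; c=proj(g,[.53,-.22,.15]); x,y=c.astype(int); print(x,y)
cv2.imwrite('pics/top4.png',cv2.resize(im[y-50:y+50,x-60:x+60],None,fx=6,fy=6,interpolation=cv2.INTER_CUBIC))
E
```

```text
roofFL rel TCP in guard axes [-42.8 -55.1]
brA rel TCP in guard axes [ -9.8 -80.2]
brB rel TCP in guard axes [ 13.9 -81. ]
bar front rel TCP in guard axes [-48.    0.2]
switch front-right corner [ 0.50523799 -0.27032834] slot guess [ 0.52528774 -0.25580224]
409 198
```

View pics/top4.png

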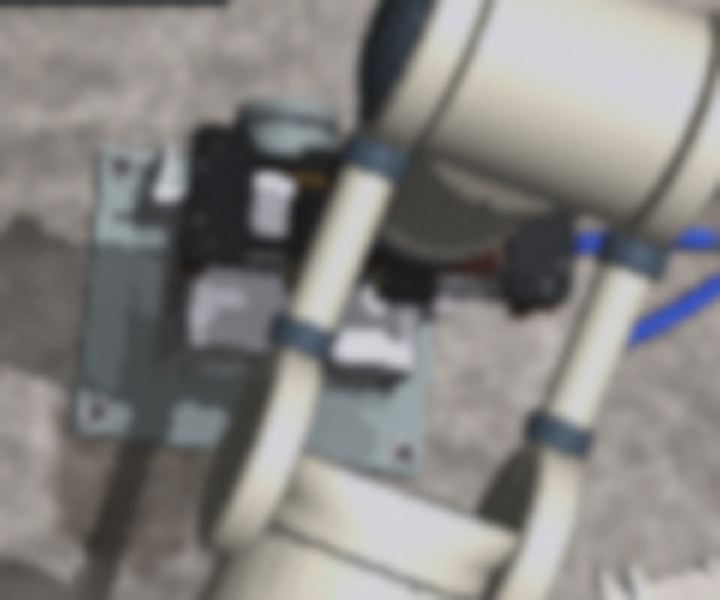

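>>> servo_tool:
  rows:
    - [0,-1.1,-1.9,0,5]
    - [8,-1.1,-1.9,0,5]
    - [18,-1.1,-1.9,0,5]
    - [28,-1.1,-1.9,0,5]
    - [35,-1.1,-1.9,0,5]

```text
time: 6.87
ee_pos: [0.5333, -0.1782, 0.1812]
tcp_rot: [165.0, 89.9, 157.5]
force: [0.2, 0.5, -3.1]
opening: 0.0136
```

>>> servo_tool:
  rows:
    - [7,0,0,0,5]
    - [14,0,0,0,5]
    - [21,0,0,0,5]
    - [26,0,0,0,5]
    - [28,0,0,0,5]

```text
time: 7.28
ee_pos: [0.5335, -0.1783, 0.1544]
tcp_rot: [166.4, 89.9, 158.9]
force: [0.3, -0.0, -3.1]
opening: 0.0136
```

>>> servo_tool:
  rows:
    - [0,0,0,0,5]
    - [0,0,0,0,5]
    - [0,0,0,0,5]

```text
time: 7.53
ee_pos: [0.5341, -0.1785, 0.1563]
tcp_rot: [-15.1, 89.9, -22.6]
force: [-0.3, 0.2, -2.7]
opening: 0.0138
```

```bash
python3 - <<'E'
from h import *
import pickle
s=go([.5342,-.1775,.146],82.5)
f=save('wrist','w5.png'); g=save('scene','s5.png'); pickle.dump((s,f,g),open('f5.pkl','wb'))
im=f['pixels'][:,:,::-1]
a=cv2.resize(im[120:330,60:260],None,fx=2,fy=2,interpolation=cv2.INTER_CUBIC)
x,y=proj(g,[.53,-.25,.08]).astype(int); b=cv2.resize(g['pixels'][y-40:y+40,x-40:x+40,::-1],None,fx=5,fy=5,interpolation=cv2.INTER_CUBIC)
o=np.zeros((420,800,3),np.uint8); o[:,:400]=a; o[:400,400:]=b
cv2.imwrite('pics/crop5.png',o)
E
```

```text
t 7.53 pos [ 0.5341 -0.1785  0.1563] tilt [ 0.06 -0.02] yaw 82.48 shift [10.3  1.  -0. ] twist -0.02 F [-0.3  0.2 -2.7] T [ 0.03 -0.02  0.01] open 13.8
```

View pics/crop5.png

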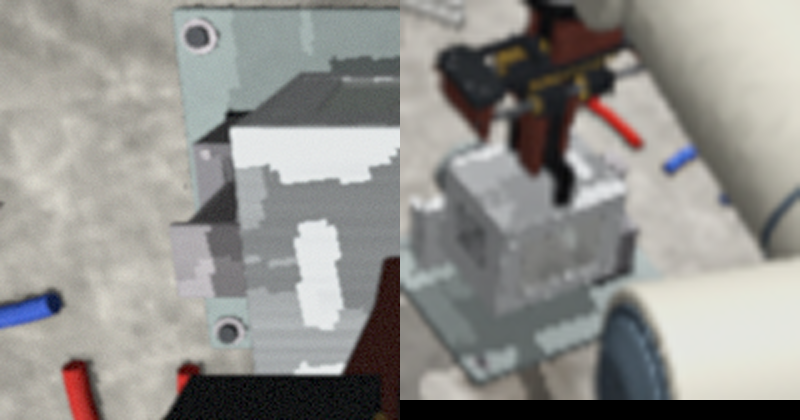

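The wrist crop shows the switch top's front-right corner at crop (197,142), plate screws at (198,36) and (228,331), and bracket edges at (172,225) and (180,295). I'll measure the tongue against the slot from this.

```bash
python3 - <<'E'
from h import *
import pickle
s,f,g=pickle.load(open('f5.pkl','rb')); T=camT(f,s)
rim=s['ee_pos'][2]-.104; a=np.radians(-7.5); M=np.array([[np.cos(a),-np.sin(a)],[np.sin(a),np.cos(a)]])
def L(p,z): return (onz(f,(60+p[0]/2-.25,120+p[1]/2-.25),z,T)[:2]-s['ee_pos'][:2])@M*1000
print('roofFL (-45,-56)',L((231,127),rim+.092))
print('bracket',L((172,225),rim+.078),L((180,296),rim+.078))
c=L((197,143),.064); print('switch corner',c,'slot',c+[18,17])
for z in(.012,.015): print('screws',L((198,36),z),L((228,331),z))
print('plate corner',L((175,10),.012))
E
```

```text
roofFL (-45,-56) [-42.80877068 -55.36311991]
bracket [ -9.7671741  -80.06208788] [ 13.5118164  -80.46202476]
switch corner [-16.98231584 -94.66836335] slot [  1.01768416 -77.66836335]
screws [ -51.73012032 -108.24216198] [  95.27499294 -109.29763059]
screws [ -52.0574087 -107.1794375] [  93.50794677 -108.22456893]
plate corner [ -62.87833614 -117.02041168]
```

>>> servo_tool:
  rows:
    - [0,1.7,-0.3,0.25,5]
    - [3,1.7,-0.3,0.25,5]
    - [7,1.7,-0.3,0.25,5]
    - [11,1.7,-0.3,0.25,5]
    - [15,1.7,-0.3,0.25,5]

```text
time: 8.05
ee_pos: [0.5336, -0.1766, 0.1399]
tcp_rot: [169.7, 90.0, 161.9]
force: [-0.2, -0.3, -3.2]
opening: 0.0136
```

>>> servo_tool:
  rows:
    - [1,0,0,0,5]
    - [2,0,0,0,5]
    - [3,0,0,0,5]

```text
time: 8.3
ee_pos: [0.5337, -0.1767, 0.1375]
tcp_rot: [171.5, 90.0, 163.8]
force: [0.2, 0.0, -2.9]
opening: 0.0136
```

```bash
python3 - <<'E'
from h import *
s=go([.5340,-.1768,.116],82.25)
E
```

```text
t 8.3 pos [ 0.5337 -0.1767  0.1375] tilt [-0.  0.] yaw 82.22 shift [21.5 -0.   0.3] twist -0.03 F [ 0.2  0.  -2.9] T [-0.   -0.05 -0.05] open 13.6
```

The tip is about 8 mm below the mouth with no contact force, so it is in the slot. I'll continue slowly.

>>> servo_tool:
  rows:
    - [3,0,0,0,5]
    - [6,0,0,0,5]
    - [9,0,0,0,5]
    - [12,0,0,0,5]
    - [14,0,0,0,5]

```text
time: 8.72
ee_pos: [0.5336, -0.1766, 0.123]
tcp_rot: [166.6, 90.0, 158.9]
force: [-0.6, 0.3, -3.0]
opening: 0.0139
```

>>> servo_tool:
  rows:
    - [1,0,0,0,5]
    - [2,0,0,0,5]
    - [3,0,0,0,5]
    - [4,0,0,0,5]

```text
time: 9.05
ee_pos: [0.5338, -0.1766, 0.1201]
tcp_rot: [5.1, 90.0, -2.7]
force: [-0.3, 2.2, -1.4]
opening: 0.014
```

```bash
python3 - <<'E'
from h import *
s=go([.5340,-.1768,.116],82.25)
E
```

```text
t 9.05 pos [ 0.5338 -0.1766  0.1201] tilt [ 0.02 -0.  ] yaw 82.22 shift [ 4.1 -0.2  0.2] twist -0.03 F [-0.3  2.2 -1.4] T [ 0.2   0.2  -0.14] open 14.0
```

>>> servo_tool:
  rows:
    - [1,0,0,0,5]
    - [2,0,0,0,5]
    - [3,0,0,0,5]
    - [3.5,0,0,0,5]
    - [4,0,0,0,5]

```text
time: 9.47
ee_pos: [0.5338, -0.1767, 0.1158]
tcp_rot: [-5.8, 90.0, -13.5]
force: [-1.8, 2.4, 1.5]
opening: 0.0136
```

```bash
python3 - <<'E'
from h import *
s=go([.5340,-.1768,.116],82.25)
E
```

```text
t 9.47 pos [ 0.5338 -0.1767  0.1158] tilt [ 0.01 -0.  ] yaw 82.23 shift [-0.2 -0.1  0.2] twist -0.02 F [-1.8  2.4  1.5] T [ 0.3   0.33 -0.12] open 13.6
```

>>> servo_tool:
  rows:
    - [0.5,0,0,0,5]
    - [1,0,0,0,5]
    - [1.5,0,0,0,5]
    - [1.5,0,0,0,5]

```text
time: 9.8
ee_pos: [0.5339, -0.1767, 0.1158]
tcp_rot: [-12.1, 89.9, -19.9]
force: [-3.9, 1.8, 7.1]
opening: 0.0134
```

```bash
python3 - <<'E'
from h import *
s=go([.5340,-.1768,.116],82.25)
E
```

```text
t 9.8 pos [ 0.5339 -0.1767  0.1158] tilt [ 0.07 -0.03] yaw 82.23 shift [-0.2 -0.1  0.1] twist -0.02 F [-3.9  1.8  7.1] T [ 0.46  0.79 -0.05] open 13.4
```

>>> servo_tool:
  rows:
    - [1,0,0,0,5]
    - [2,0,0,0,5]
    - [3,0,0,0,5]
    - [3,0,0,0,5]

```text
time: 10.13
ee_pos: [0.5341, -0.1768, 0.1158]
tcp_rot: [-13.7, 89.8, -21.4]
force: [-8.3, 3.6, 17.3]
opening: 0.0136
```

```bash
python3 - <<'E'
from h import *
import pickle
s=go([.5340,-.1768,.116],82.25)
f=save('wrist','w6.png'); g=save('scene','s6.png'); pickle.dump((s,f,g),open('f6.pkl','wb'))
im=f['pixels'][:,:,::-1]
a=cv2.resize(im[80:330,60:460],None,fx=2,fy=2,interpolation=cv2.INTER_CUBIC); cv2.imwrite('pics/crop6.png',a)
E
```

```text
t 10.13 pos [ 0.5341 -0.1768  0.1158] tilt [ 0.19 -0.07] yaw 82.23 shift [-0.2 -0.1 -0.1] twist -0.02 F [-8.3  3.6 17.3] T [ 0.84  1.72 -0.02] open 13.6
```

View pics/crop6.png

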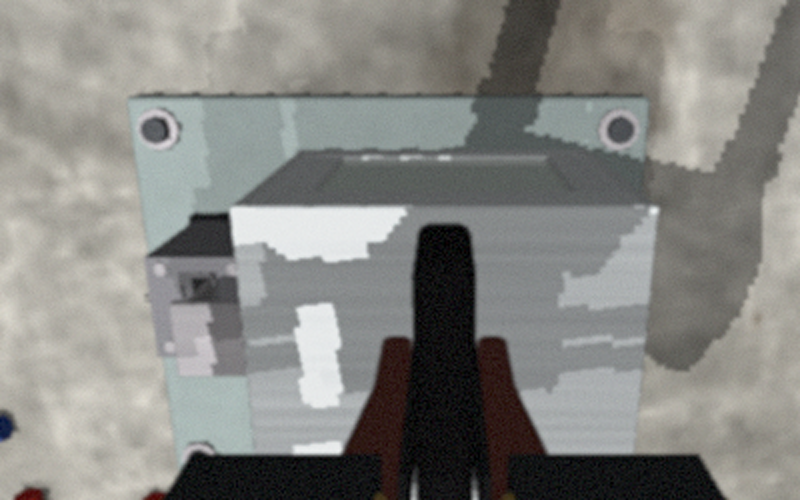

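The image shows the guard square with the plate: roof edge level at row 206, plate edge at row 97, tongue in the slot. Height stalled at the seated value with about 20 N net press. I'll relax the press, then open.

>>> servo_tool:
  rows:
    - [-1.5,0,0,0,5]
    - [-3,0,0,0,5]
    - [-3.5,0,0,0,5]
    - [-3.5,0,0,0,5]

```text
time: 10.57
ee_pos: [0.5341, -0.1768, 0.1158]
tcp_rot: [-13.3, 89.9, -21.0]
force: [-2.8, 2.3, 7.2]
opening: 0.0139
```

```bash
python3 - <<'E'
from h import *
s=go([.5340,-.1768,.116],82.25)
E
```

```text
t 10.57 pos [ 0.5341 -0.1768  0.1158] tilt [ 0.08 -0.03] yaw 82.22 shift [-0.2  0.  -0.1] twist -0.03 F [-2.8  2.3  7.2] T [ 0.35  0.62 -0.04] open 13.9
```

>>> servo_tool:
  rows:
    - [-0.8,0,0,0,5]
    - [-0.8,0,0,0,20]
    - [-0.8,0,0,0,35]
    - [-0.8,0,0,0,45]
    - [-0.8,0,0,0,45]

```text
time: 10.98
ee_pos: [0.5337, -0.1768, 0.1149]
tcp_rot: [-173.4, 90.0, 178.9]
force: [0.0, -0.4, 0.3]
opening: 0.0364
```

>>> servo_tool:
  rows:
    - [0,0,0,0,45]
    - [0,0,0,0,45]
    - [0,0,0,0,45]

```text
time: 11.23
ee_pos: [0.5338, -0.1767, 0.1153]
tcp_rot: [-162.6, 90.0, -170.4]
force: [-0.6, 0.4, 0.1]
opening: 0.0448
```

```bash
python3 - <<'E'
from h import *
s=go([.5340,-.1768,.116],82.25)
E
```

```text
t 11.23 pos [ 0.5338 -0.1767  0.1153] tilt [-0. -0.] yaw 82.22 shift [-0.7 -0.   0.2] twist -0.03 F [-0.6  0.4  0.1] T [ 0.01 -0.02 -0.01] open 44.8
```

>>> servo_tool:
  rows:
    - [-8,0,0,0,45]
    - [-25,0,0,0,45]
    - [-50,0,0,0,45]
    - [-85,0,0,0,45]
    - [-120,0,0,0,45]

```text
time: 11.65
ee_pos: [0.5332, -0.1765, 0.2365]
tcp_rot: [167.8, 89.9, 160.0]
force: [0.3, 0.5, 0.3]
opening: 0.045
```

>>> servo_tool:
  rows:
    - [-35,0,-10,0,45]
    - [-60,0,-20,0,45]
    - [-60,0,-20,0,45]
    - [-60,0,-20,0,45]

```text
time: 11.98
ee_pos: [0.5143, -0.1742, 0.2985]
tcp_rot: [-14.5, 89.7, -22.3]
force: [-0.2, -0.2, 0.1]
opening: 0.045
```

```bash
python3 - <<'E'
from h import *
import pickle
s=go([.5340,-.1768,.116],82.25)
f=save('wrist','w7.png'); pickle.dump((s,f),open('f7.pkl','wb'))
im=f['pixels'][:,:,::-1]
a=cv2.resize(im[100:340,120:440],None,fx=2.4,fy=2.4,interpolation=cv2.INTER_CUBIC); cv2.imwrite('pics/crop7.png',a)
E
```

```text
t 11.98 pos [ 0.5143 -0.1742  0.2985] tilt [ 0.29 -0.12] yaw 82.22 shift [182.6   0.3  18.9] twist -0.03 F [-0.2 -0.2  0.1] T [ 0.03 -0.03 -0.02] open 45.0
```

View pics/crop7.png

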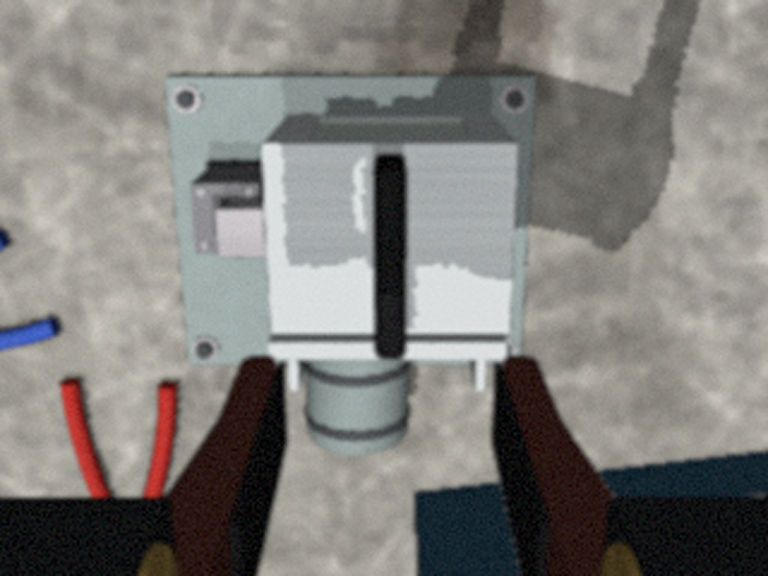

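Final picture: the hood stands square on the plate, the tongue bracket sits over the switch slot, and the gripper is clear. A quick numeric check for height and level, then I'll hand in.

```bash
python3 - <<'E'
from h import *
import pickle
s,f=pickle.load(open('f7.pkl','rb')); T=camT(f,s)
P=lambda p,z: onz(f,(120+p[0]/2.4-.3,100+p[1]/2.4-.3),z,T)[:2]
q=np.array([P(p,.104) for p in[(263,143),(517,143),(507,335),(270,335)]])
n=lambda v:(np.linalg.norm(v)*1e3).round(1); an=lambda v:np.degrees(np.arctan2(-v[0],v[1])).round(2)
print('front',n(q[1]-q[0]),an(q[1]-q[0]),'back',n(q[2]-q[3]),an(q[2]-q[3]),'sides',n(q[3]-q[0]),n(q[2]-q[1]),'centre',q.mean(0))
a,b=P((168,76),.012),P((535,76),.012); print('plate front',n(b-a),an(b-a)); y=np.radians(an(b-a)); M=np.array([[np.cos(y),-np.sin(y)],[np.sin(y),np.cos(y)]])
print('guard in drive frame',((q.mean(0)-(a+b)/2)@M*1e3-[85,0]).round(1),'want -20 20')
print(r.get_state()['force'].round(1)); r.close_job()
E
```

```text
front 110.5 -7.76 back 111.2 -7.74 sides 90.5 90.5 centre [ 0.53612448 -0.17732017]
plate front 195.9 -7.77
guard in drive frame [-20.   20.3] want -20 20
[ 0.2 -0.2 -1.8]
the job is handed in; nothing more can be done
```

The guard hood is back on the gear drive, pressed home, released and handed in at about 12 s of the 48 s allowed. I lifted it by the handle and lowered it slowly, and the tongue went into the slot without side load.

- **Pressing home:** I pressed with about 20 N net. The height stayed at the seated value (TCP at 0.1158 m, rim at about 12 mm) while the force rose. I then relaxed the press, opened the fingers and backed away.
- **Position after release:** the last wrist view put the guard at (-20.0, 20.3) mm in the gear drive's frame, against a target of (-20, 20).
- **Square and level:** its yaw matched the plate to within 0.03°. The roof measured 110.5 mm (front) and 111.2 mm (back) against a nominal 112 mm, which fits a level hood within picking error.
- **Not seen directly:** I could not see the plunger. That it is down follows from the seated height, and from a rise in contact force (about 1.5 N when first felt, 4–5 N near home) as the tip reached its depth.
- **Small disagreements:** the slot position differed by 1–3 mm between measurements. A close wrist view just above the slot settled it with a 1.7 mm correction. The plate's front edge read 195.9 mm instead of 200 mm.

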